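Put the desk supplies away in their holders

ROBOT

A 6-joint arm with a two-finger parallel gripper is mounted at the origin on a cart in front of the work surface, level with it; the furniture and walls round the work are solid. World frame = base frame: x ahead of the robot, y to its left, z up, the work surface at z = 0. Lengths are in m, angles in degrees, forces in N, time in s.
With the tool pointing down it reaches from about 0.4 to 0.825 m from the base axis. Payload 7 kg.
Tool frame: the origin (TCP) lies at the very end of the fingers, on their centre line; the grasp point (between the pads) lies 19 mm behind it; z points along the fingers, y is the line along which they close (so a half turn about z gives the same grasp; the last joint's range is limited). The gripper opens to 88 mm and grips with 3 to 60 N. Pads are 19 mm wide; open, the fingers measure 130 mm over their backs; the gripper's body (78 mm by 193 mm) begins 47 mm behind the grasp point.
Start: joints at [79.704, 20.546, 0.682, 0, -70.136, -16.507], TCP at [0.304, 0.602, 0.198] pointing down, gripper open.
Joint ranges: [-176.03, 176.03], [-82.01, 121.73], [-58.28, 71.71], [-173.87, 95.51], [-174.79, -0.11], [-173.66, 173.66]. Speed limits (degrees/s): [136.94, 136.94, 172.46, 180, 180, 180].

INTERFACE

Orientations are given as [roll, pitch, yaw] about the fixed x, y, z axes, in that order (R = Rz(yaw) Ry(pitch) Rx(roll)).
In Python, from plant import get_state, imaging, r, finder gives the robot as it stands.
- The arm moves only by the shell command python3 -m handwheel 'ROWS' [FORCE]. ROWS is JSON, a list of rows, each a list of 5 numbers: the closure, from 0 (fully open) to 1 (shut), then the shift along the world's x, y, z in cm, then the turn about the world's z in degrees. A call has 1 to 8 rows; each row is the pose to reach, as a shift and turn from the pose commanded when the call began; what a row does not reach only later rows make up. A row lasts 1/8 s, in which the tool goes at most 62.5 mm and 10.7 degrees, less where a joint would pass 70% of its speed; a pose out of reach is approached as far as the arm can. A call with a gripper value outside its range is refused whole. The fingers move at their own pace and stop on an object; FORCE is the grip in N (left out, the last holds). Time passes only in rows, so rows that repeat a pose let the fingers close. It gives the time, the measured TCP pose, the force, the opening and the grip force at its end, in the units of the state.
- get_state(): the state, without advancing time (a new reading comes with each control period).
- imaging.capture(name): name is "scene" or "top" or "wrist"; returns (picture, depth): 400x640x3 uint8, red, green, blue; 400x640 float32, m along the optical axis (not along the pixel's ray), 0 where there is no reading.
- imaging.get_calibration(name): a dict with "fx", "fy", "cx", "cy" (pixels), "dist" ([k1, k2, p1, p2, k3] as OpenCV has them; the pictures are not rectified), "rvec" (rotation vector, rad) and "tvec" (3), from world to camera coordinates, as OpenCV has them; the wrist camera has in their place "hand_eye" (4x4, takes a point from camera to tool coordinates, whose origin is the TCP and whose axes are the flange's). Camera axes: x right, y down, z forward; pixel columns grow to the right and rows downward; lengths in m; the calibration is good to about 2 mm. A picture is of the moment at which its call begins: read the wrist's pose just before it. get_calibration takes no time and is no camera call.
- r.close_job(): hands the job in; it is judged then, once.
Trained networks look in the newest picture that a camera, given by its name, has taken for a name from the list of things; names that differ only in an ending like _2 or _b are one class to them, and where a whole thing is asked for, a point or a joint stands for the part that bears it (a point fixed in the world has none). Each returns a list of dicts, best first, with "p" (0 to 1); they miss things now and then, are a little off and sometimes report something else, mostly with a low value. They report only what shows in the picture. A call takes as long as a camera call. They do not tell look-alikes from the thing itself.
- finder.cut_out(camera, query): "region" (400x640 bool, what is visible of it) and "pixel" ([column, row] in pixels, amid what is visible of it).
The state is a dict: "time_s": time; "joints": joint angles; "qd": joint speeds; "joint_torque": joint torques, N m; "tcp_pos": TCP position; "eef_rot": TCP orientation; "contact_force": force on the tool from outside, world axes, zero at the start; "moment": the same for the moment, N m; "gripper_width": finger opening in m; "gripper_force": force on a finger pad.
Only numpy, scipy, OpenCV 4.12 (cv2) and the standard library are available. Lean on these libraries where they do the work, as an engineer would, in place of code of your own. Each camera call takes 0.05 s, during which the arm holds its last target. There are 200 camera calls.

TASK

Tidy the four supplies away into the wooden holders shaped for them: the ink bottle into the square one, the small dropper bottle into the round one, the boxed eraser into the rectangular one and the oblong mint tin into the oval one. Stand the bottles upright and lay the eraser and the tin flat and lengthwise, the same way up as they are now, each resting fully inside its holder's rim.

Things in the scene. Friction and masses are not known exactly. Their poses are not given: they have to be found in the camera images.
- ink_center (a point): Dark blue square ink bottle with a round black cap, standing upright, loose, about 160 g: body 57 x 57 mm and 51 mm tall, cap 39 mm across above that, 69 mm tall in all. Point on its axis half-way up (34.5 mm above its foot); x and y square to its flat sides, z up. Can be gripped across two flat sides or by the cap.
- dropper_center (a point): Small clear and white round bottle with a black cap, standing upright, loose, 22 mm across and 67 mm tall, about 28 g. Point on its axis half-way up (33.5 mm above its foot); z up.
- eraser_center (a point): Soft-looking but rigid eraser in a red sleeve with a white end, lying flat, loose: a block 31 mm wide (its x), 66 mm long (its y), 19 mm tall, about 30 g. Point at its centre, 9.5 mm above its underside; z up.
- mint_center (a point): Small grey oblong tin with rounded ends and a purple-grey lid (the lid does not open), lying flat, loose: 36 mm wide (its x), 64 mm long (its y), 17 mm tall, about 24 g. Point at its centre, 8.5 mm above its underside; z up.
- square_holder_floor (a point): Square holder, 91 x 91 mm, for the ink bottle: space inside the rim 73 x 73 mm. Point at the middle of its floor, 4 mm above the table; x and y along its sides, z up. All four holders are light wooden plates 4 mm thick, fixed to the table, with a dark rim bead 6 mm thick that stands 4.5 mm above the plate's floor.
- round_holder_floor (a point): Round holder, 58 mm across, for the dropper bottle: space inside the rim 38 mm across. Point at the middle of its floor, 4 mm above the table; z up. Fixed; rim 4.5 mm above the floor.
- rect_holder_floor (a point): Rectangular holder with square corners, 63 x 98 mm, for the boxed eraser: space inside the rim 47 mm (x) by 82 mm (y). The rim is left open for fingers over the middle 50 mm of both long sides, where the plate is flat out to its edge. Point at the middle of its floor, 4 mm above the table; y along its length, z up. Fixed; rim 4.5 mm above the floor.
- oval_holder_floor (a point): Oval holder with round ends, 68 x 96 mm, for the mint tin: space inside the rim 52 mm (x) by 80 mm (y). The rim is left open for fingers over the middle 50 mm of both long sides, where the plate is flat out to its edge. Point at the middle of its floor, 4 mm above the table; y along its length, z up. Fixed; rim 4.5 mm above the floor.
Things that resemble listed ones, but are neither listed nor needed, are in the scene too. What is shaped like the part that bears mint_center but orange or turquoise is not meant. What is shaped like the part that bears dropper_center but purple is not meant.

How it is judged:
By the outcome, as a careful person would: the job done as asked, in the order asked, and still so for the second after the job is handed in, with the robot touching nothing.
It also fails if it takes over 104 s, if anything falls off the work surface, if the arm or the gripper's body presses on something with over 40 N, if the wrist force passes 120 N, or if a joint passes its speed limit or range.

## Working session

There is one attempt and no reset: what is moved stays moved. The work goes in short steps, Python scripts to look and compute and a shell command to move; the robot and the scene stay as the last step left them, time stands still between calls to the robot, and variables do not carry over. Pictures are saved under pics/ and viewed, at most 14 in all, crops included, and the job is handed in when it is done.

```bash
mkdir -p pics; ls; cat > h.py <<'E'
import numpy as np, cv2
from scipy.spatial.transform import Rotation as R
from plant import get_state, imaging, r, finder
def cam(name, st=None):
    c=imaging.get_calibration(name)
    K=np.array([[c['fx'],0,c['cx']],[0,c['fy'],c['cy']],[0,0,1.]]); d=np.array(c['dist'],float)
    if 'rvec' in c:
        Rw=cv2.Rodrigues(np.array(c['rvec'],float))[0]; t=np.array(c['tvec'],float).ravel()
        return K,d,Rw.T,-Rw.T@t
    H=np.array(c['hand_eye']); T=np.eye(4); T[:3,:3]=R.from_euler('xyz',st['eef_rot'],degrees=True).as_matrix(); T[:3,3]=st['tcp_pos']
    M=T@H; return K,d,M[:3,:3],M[:3,3]
def rays(C,px):
    K,d,Rc,o=C
    u=cv2.undistortPoints(np.array(px,float).reshape(-1,1,2),K,d).reshape(-1,2)
    return u,o
def cloud(C,depth,mask):
    v,u=np.nonzero(mask&(depth>0))
    n,o=rays(C,np.c_[u,v]); z=depth[v,u][:,None]
    return (np.c_[n,np.ones(len(n))]*z)@C[2].T+o
def onplane(C,px,z):
    n,o=rays(C,px); d=np.c_[n,np.ones(len(n))]@C[2].T
    return o+d*((z-o[2])/d[:,2])[:,None]
def snap(name,f=None):
    st=get_state(); im,de=imaging.capture(name)
    if f: cv2.imwrite('pics/'+f,im[:,:,::-1])
    return st,im,de,cam(name,st)
E
python3 - <<'E'
from h import *
print(get_state())
for n in('top','scene'):
    st,im,de,C=snap(n,n+'1.png')
    print(n,C[3].round(3))
    for q in 'ink_center dropper_center eraser_center mint_center square_holder_floor round_holder_floor rect_holder_floor oval_holder_floor'.split():
        for o in finder.cut_out(n,q):
            if o['p']<.3: continue
            p=cloud(C,de,o['region'])
            P=p[p[:,2]>np.percentile(p[:,2],90)-.006]
            w=cv2.minAreaRect((P[:,:2]*1000).astype(np.float32))
            print(q[:8],round(o['p'],2),np.round(o['pixel']),'ztop',np.percentile(p[:,2],90).round(3),np.round(w[0]),np.round(w[1]),round(w[2]),im[o['region']].mean(0).round())
E
```

```text
pics
{'time_s': 0.0, 'joints': array([ 7.97026618e+01,  2.05930754e+01,  6.32087077e-01, -2.09636879e-02,
       -7.01345014e+01, -1.65067611e+01]), 'qd': array([ 0.05156743, -0.02318853, -0.04129786, -0.04261881,  0.01270755,
       -0.05189117]), 'joint_torque': array([ 1.89504637e-03, -5.82719493e+01,  2.93047714e+01,  6.99716493e+00,
        7.00741162e-03, -1.53486058e-04]), 'tcp_pos': array([0.30416558, 0.60197192, 0.19708874]), 'eef_rot': array([ 1.79902846e+02, -8.23945520e-03, -2.68112326e+01]), 'contact_force': array([ 0.52061911, -0.1187764 ,  0.18386542]), 'moment': array([ 0.04824512, -0.00937608,  0.0253535 ]), 'gripper_force': 0.0, 'gripper_width': 0.08756503110003848}
top [0.334 0.028 1.038]
ink_cent 0.57 [272. 138.] ztop 0.07 [662. 110.] [35. 35.] 1 [10. 12. 14.]
eraser_c 0.54 [443. 184.] ztop 0.023 [ 547. -370.] [64. 31.] 85 [81. 60. 53.]
mint_cen 0.83 [213. 236.] ztop 0.02 [394. 275.] [59. 33.] 72 [63. 59. 61.]
mint_cen 0.82 [247. 263.] ztop 0.02 [326. 179.] [61. 33.] 1 [42. 97. 95.]
mint_cen 0.54 [215. 274.] ztop 0.02 [293. 270.] [60. 35.] 19 [110.  71.  34.]
squa
[... 426 characters left out ...]
376. 240.] ztop 0.058 [ 470. -145.] [13. 18.] 54 [ 89.  62. 105.]
dropper_ 0.76 [344. 232.] ztop 0.058 [450. -78.] [12. 14.] 39 [91. 91. 88.]
eraser_c 0.66 [476. 273.] ztop 0.021 [ 546. -371.] [65. 35.] 86 [138. 102.  91.]
mint_cen 0.71 [238. 220.] ztop 0.019 [326. 177.] [63. 38.] 9 [ 41. 137. 136.]
mint_cen 0.65 [210. 212.] ztop 0.019 [195. 122.] [418.  40.] 55 [192. 109.  38.]
square_h 0.84 [403. 218.] ztop 0.008 [ 632. -115.] [91. 88.] 38 [180. 142.  99.]
round_ho 0.68 [402. 302.] ztop 0.008 [ 369. -299.] [53. 53.] 28 [166. 129.  90.]
rect_hol 0.84 [262. 177.] ztop 0.007 [552. 331.] [67. 98.] 10 [182. 146. 105.]
oval_hol 0.92 [295. 212.] ztop 0.007 [479. 118.] [68. 92.] 9 [190. 158. 115.]
```

View pics/top1.png

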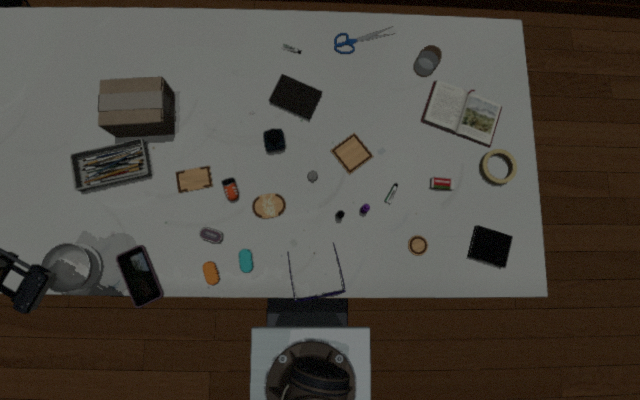

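View pics/scene1.png

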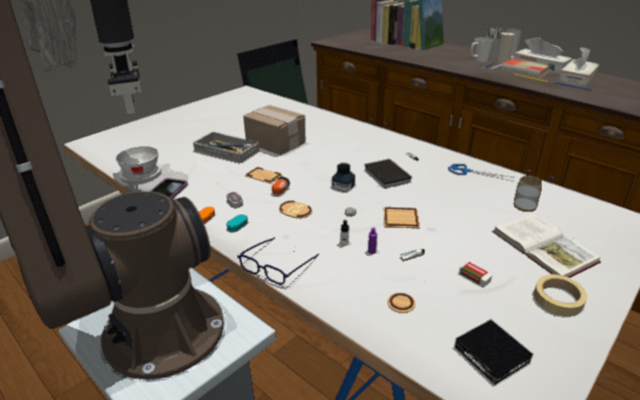

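The overhead picture shows the ink at (274,140), the true dropper at (339,216) with the purple decoy at (364,209), and the eraser at (441,184). The grey tin is at (212,236). The holders are square (351,152), round (418,245), rectangular (194,179) and oval (269,206). The scene view agrees. I'll go above the ink first.

```bash
python3 -m handwheel '[[0,35,-48,3,0],[0,35,-48,3,0],[0,35,-48,3,0],[0,35,-48,3,0],[0,35,-48,3,0],[0,35,-48,3,0],[0,35,-48,3,0],[0,35,-48,3,0]]' 30; python3 -m handwheel '[[0,7,-10,0,0],[0,7,-10,0,0],[0,7,-10,0,0]]'
cat >> h.py <<'E'
def yrect(P):
    w=cv2.minAreaRect((P[:,:2]*1000).astype(np.float32)); return np.round(w[0]),np.round(w[1]),round(w[2],1)
def report(n,qs,im,de,C,pm=.3):
    for q in qs:
        for o in finder.cut_out(n,q):
            if o['p']<pm: continue
            p=cloud(C,de,o['region']); t=np.percentile(p[:,2],90)
            print(q[:8],round(o['p'],2),np.round(o['pixel']),'ztop',t.round(4),'top',*yrect(p[p[:,2]>t-.006]),'all',*yrect(p[p[:,2]>.002]),im[o['region']].mean(0).round())
E
python3 - <<'E'
from h import *
st,im,de,C=snap('wrist','w1.png'); print(st['time_s'],st['tcp_pos'],st['eef_rot'],C[3])
print(imaging.get_calibration('wrist')['hand_eye'])
report('wrist',['ink_center','square_holder_floor','oval_holder_floor'],im,de,C)
E
```

```text
time_s: 1.9
tcp_pos: [0.5996, 0.1973, 0.2237]
eef_rot: [-180.0, -0.0, -26.8]
contact_force: [0.7, 1.9, -0.0]
gripper_width: 0.0874
gripper_force: 0.0
time_s: 2.28
tcp_pos: [0.6701, 0.0951, 0.2223]
eef_rot: [179.9, 0.0, -27.1]
contact_force: [-0.8, 0.4, 0.5]
gripper_width: 0.0877
gripper_force: 0.0
2.275 [0.6701086  0.09506639 0.22231583] [ 1.79930242e+02  2.61304618e-02 -2.70835913e+01] [0.73864326 0.06073788 0.40883348]
[[-1.12295165e-04 -9.59466018e-01 -2.81824320e-01  7.65637212e-02]
 [ 9.99999992e-01 -1.25632830e-04  2.92567649e-05 -4.11858621e-04]
 [-6.34772586e-05 -2.81824314e-01  9.59466024e-01 -1.86553230e-01]
 [ 0.00000000e+00  0.00000000e+00  0.00000000e+00  1.00000000e+00]]
ink_cent 0.83 [318. 174.] ztop 0.0692 top [665. 109.] [37. 38.] 63.3 all [665. 109.] [58. 58.] 10.7 [18. 22. 25.]
square_h 0.98 [488. 109.] ztop 0.0079 top [ 636. -113.] [93. 90.] 37.8 all [ 636. -113.] [93. 90.] 37.8 [133. 108.  77.]
oval_hol 0.67 [368. 301.] ztop 0.0084 top [564.  91.] [ 77. 256.] 66.5 all [564.  91.] [ 77. 256.] 66.5 [98. 82. 61.]
oval_hol 0.42 [317. 173.] ztop 0.0691 top [665. 109.] [37. 38.] 63.3 all [665. 109.] [58. 58.] 10.7 [20. 24. 27.]
```

View pics/w1.png

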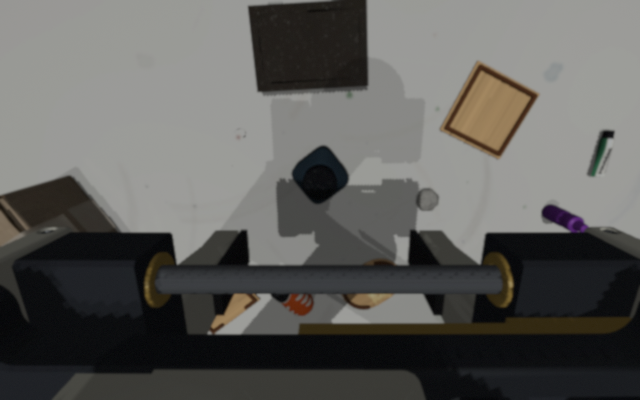

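The wrist view shows the ink at (320,175) and the square holder at (489,110). The measurements agree with the top camera. Next I grasp the ink.

```bash
python3 -m handwheel '[[0,-0.5,1.4,-4,10],[0,-0.5,1.4,-8,20],[0,-0.5,1.4,-10,30],[0,-0.5,1.4,-12,37.8],[0,-0.5,1.4,-16,37.8],[0,-0.5,1.4,-20.2,37.8],[0.4,-0.5,1.4,-20.2,37.8],[0.5,-0.5,1.4,-20.2,37.8]]' 30; python3 -m handwheel '[[0.6,0,0,0,0],[0.6,0,0,0,0],[0.6,0,0,0,0],[0.6,0,0,0,0]]'
```

```text
time_s: 3.48
tcp_pos: [0.6645, 0.1141, 0.0231]
eef_rot: [180.0, -0.1, 11.1]
contact_force: [-0.3, 0.3, -0.2]
gripper_width: 0.073
gripper_force: 0.0
time_s: 3.98
tcp_pos: [0.664, 0.1127, 0.022]
eef_rot: [180.0, -0.1, 11.0]
contact_force: [-0.3, -1.5, 3.6]
gripper_width: 0.0385
gripper_force: 30.0
```

Opening is 38.5 mm, not the 57 mm I expected, so I'm looking.

```bash
python3 - <<'E'
from h import *
st,im,de,C=snap('wrist'); st2,im2,de2,C2=snap('scene')
a=cv2.resize(im2[120:260,260:460],(800,560),interpolation=2)
b=cv2.resize(im,(480,300))
cv2.imwrite('pics/g1.png',a[:,:,::-1]); print(get_state()['gripper_width'],get_state()['gripper_force'])
report('scene',['ink_center'],im2,de2,C2)
E
```

```text
0.03801268583964139 30.000621378421783
ink_cent 0.68 [349. 177.] ztop 0.0683 top [659. 113.] [40. 31.] 40.4 all [659. 108.] [57. 59.] 12.2 [49. 52. 54.]
```

View pics/g1.png

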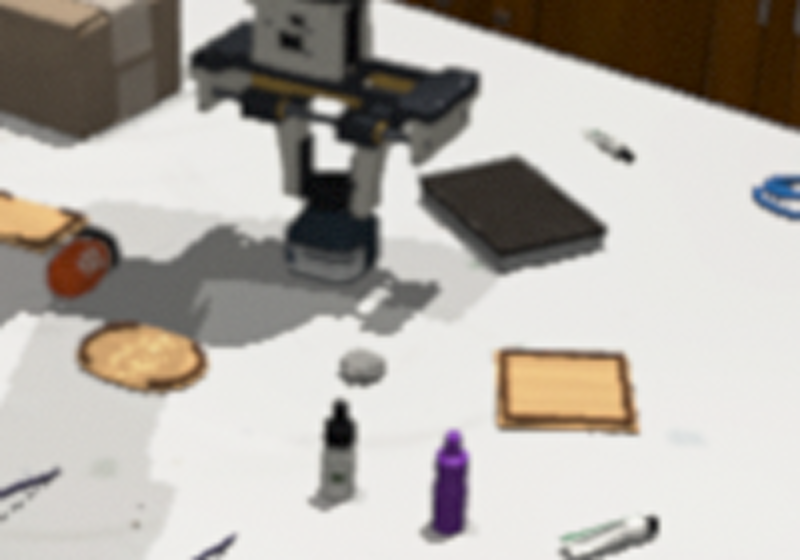

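```bash
python3 - <<'E'
from h import *
st,im,de,C=snap('wrist'); st2,im2,de2,C2=snap('scene')
print(st['tcp_pos'],st['joints'])
K,d,Rc,o=C2
def pr(p): 
    rv=cv2.Rodrigues(Rc.T)[0]; return cv2.projectPoints(np.array(p,float).reshape(-1,1,3),rv,-Rc.T@o,K,d)[0].reshape(-1,2).round(1)
p=st['tcp_pos']; print(pr([p,p+[0,0,.03],p+[0.004,-.02,0],p+[.004,-.02,.03],[.665,.109,0],[.665,.109,.069]]))
print('depth', [de2[v,u] for v,u in [(168,350),(170,352),(165,352),(160,352)]])
# points on fingers: cloud around tool
m=np.zeros(de2.shape,bool); m[120:200,320:385]=1
c=cloud(C2,de2,m); 
for z in np.arange(.0,.12,.01):
    s=c[(abs(c[:,2]-z)<.003)&(np.hypot(c[:,0]-.665,c[:,1]-.11)<.07)]
    print(round(z,2),len(s), s.min(0).round(3) if len(s) else '', s.max(0).round(3) if len(s) else '')
cv2.imwrite('pics/w2.png',im[:,:,::-1])
E
```

```text
[0.66404001 0.11273647 0.02190715] [ 2.61976416e+01  2.87981877e+01 -1.11444091e+01  3.62837886e-02
 -5.00184717e+01  7.47817528e+01]
[[342.6 178.8]
 [342.7 169.6]
 [348.7 180.5]
 [348.9 171.2]
 [343.7 185.6]
 [344.  164.5]]
depth [np.float32(1.3304325), np.float32(1.3304715), np.float32(1.3228811), np.float32(1.3166862)]
0.0 535 [ 0.596  0.04  -0.003] [0.733 0.18  0.003]
0.01 42 [0.631 0.077 0.007] [0.693 0.129 0.013]
0.02 43 [0.632 0.077 0.017] [0.691 0.135 0.023]
0.03 52 [0.631 0.077 0.027] [0.69  0.131 0.033]
0.04 72 [0.632 0.078 0.037] [0.686 0.133 0.043]
0.05 32 [0.64  0.08  0.047] [0.662 0.144 0.053]
0.06 47 [0.641 0.076 0.057] [0.679 0.141 0.063]
0.07 98 [0.643 0.075 0.067] [0.682 0.143 0.073]
0.08 31 [0.645 0.074 0.078] [0.681 0.145 0.083]
0.09 37 [0.644 0.071 0.088] [0.68  0.148 0.093]
0.1 34 [0.645 0.069 0.097] [0.677 0.153 0.103]
0.11 11 [0.644 0.058 0.107] [0.665 0.14  0.113]
```

View pics/w2.png

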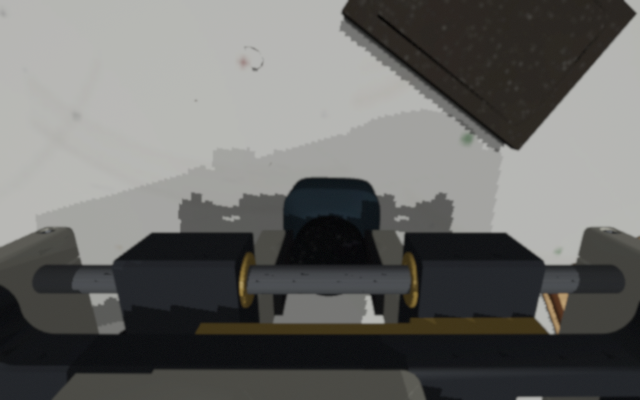

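```bash
python3 - <<'E'
from h import *
st,im,de,C=snap('wrist'); print(st['tcp_pos'],C[3],st['contact_force'],st['joint_torque'].round(1))
for nm,(a,b,c,d) in dict(table=(20,120,50,200),book=(30,90,420,560),cap=(225,255,310,350),body=(180,200,300,360)).items():
    m=np.zeros(de.shape,bool); m[a:b,c:d]=1; p=cloud(C,de,m); print(nm,np.median(p,0).round(4))
for x in (250,280,390,405): print(x,cloud(C,de,np.add.outer((np.arange(400)==245)*1,(np.arange(640)==x)*1)==2))
E
```

```text
[0.66405557 0.11274143 0.02191371] [0.73919637 0.12743119 0.20852746] [-0.69759158 -2.29343055  5.39894154] [  1.4 -60.2  22.7   4.4   0.5  -0. ]
table [ 7.340e-01  2.553e-01 -2.000e-04]
book [0.7782 0.0442 0.0212]
cap [0.677  0.1147 0.0696]
body [0.6912 0.1173 0.035 ]
250 [[0.69540472 0.14216409 0.12456606]]
280 [[0.6689808  0.13766256 0.06855285]]
390 [[0.68094802 0.08639154 0.07268039]]
405 [[0.70303881 0.09693171 0.12220394]]
```

```bash
python3 -m handwheel '[[0.6,0,0,3,0],[0.6,0,0,8,0],[0.6,0,0,8,0]]' 40; python3 - <<'E'
from h import *
st2,im2,de2,C2=snap('scene')
a=cv2.resize(im2[80:220,260:460],(800,560),interpolation=2)
cv2.imwrite('pics/g2.png',a[:,:,::-1])
report('scene',['ink_center'],im2,de2,C2)
st,im,de,C=snap('wrist')
report('wrist',['ink_center'],im,de,C)
E
```

```text
time_s: 4.65
tcp_pos: [0.6661, 0.114, 0.1054]
eef_rot: [-179.9, -0.4, 11.0]
contact_force: [0.4, 0.6, -2.5]
gripper_width: 0.0382
gripper_force: 40.0
ink_cent 0.76 [346. 154.] ztop 0.1514 top [661. 114.] [43. 28.] 40.4 all [660. 109.] [56. 59.] 10.2 [51. 54. 55.]
ink_cent 0.6 [327. 218.] ztop 0.1492 top [669. 112.] [35. 41.] 57.7 all [676. 115.] [50. 56.] 51.1 [18. 22. 26.]
```

View pics/g2.png

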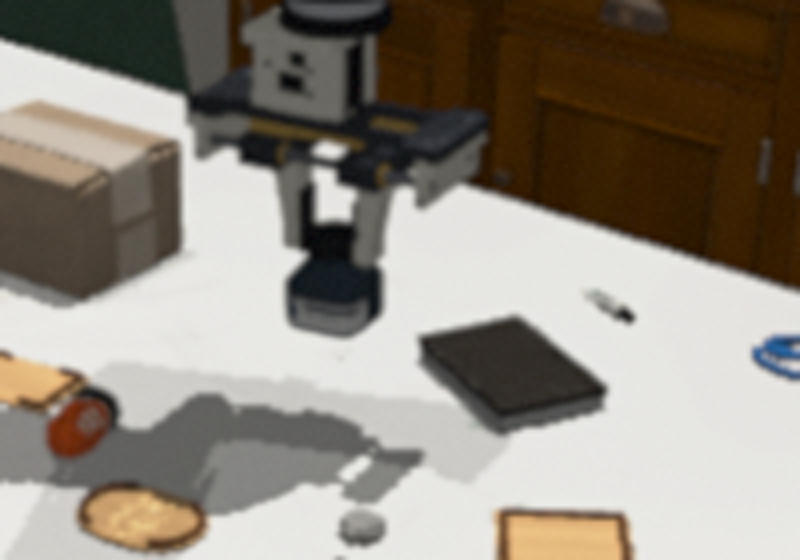

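```bash
python3 -m handwheel '[[0.6,-1,-5.5,0,8],[0.6,-1.5,-11,0,16],[0.6,-2,-16.5,0,24],[0.6,-3,-22.6,0,26.8],[0.6,-3,-22.6,0,26.8],[0.6,-3,-22.6,-3,26.8],[0.6,-3,-22.6,-5,26.8],[0.6,-3,-22.6,-5,26.8]]'; python3 - <<'E'
from h import *
st,im,de,C=snap('wrist'); report('wrist',['ink_center','square_holder_floor'],im,de,C)
st,im,de,C=snap('scene','p1.png'); report('scene',['ink_center','square_holder_floor'],im,de,C)
E
```

```text
time_s: 5.85
tcp_pos: [0.6315, -0.1126, 0.0484]
eef_rot: [-179.8, 0.3, 37.8]
contact_force: [-0.4, 0.1, -2.2]
gripper_width: 0.038
gripper_force: 40.0
ink_cent 0.92 [327. 217.] ztop 0.0964 top [ 635. -111.] [36. 34.] 80.9 all [ 638. -111.] [48. 76.] 37.1 [16. 20. 23.]
square_h 0.92 [330. 163.] ztop 0.0084 top [ 645. -107.] [70. 91.] 37.9 all [ 645. -107.] [70. 91.] 37.9 [122.  98.  70.]
ink_cent 0.73 [408. 201.] ztop 0.0987 top [ 630. -112.] [38. 36.] 85.3 all [669. -95.] [150.  61.] 33.1 [47. 49. 51.]
ink_cent 0.37 [234. 200.] ztop 0.0188 top [394. 275.] [67. 35.] 71.2 all [394. 275.] [67. 35.] 71.2 [132. 123. 125.]
square_h 0.56 [401. 219.] ztop 0.0082 top [ 630. -115.] [90. 92.] 34.1 all [ 630. -115.] [90. 92.] 34.1 [104.  84.  61.]
```

```bash
python3 -m handwheel '[[0.6,0.4,0,-1.2,0],[0.6,0.4,0,-2.1,0],[0.6,0.4,0,-2.3,0],[0.6,0.4,0,-2.4,0],[0.6,0.4,0,-2.4,0]]'; python3 - <<'E'
from h import *
st,im,de,C=snap('scene'); report('scene',['ink_center'],im,de,C)
a=cv2.resize(im[150:250,340:480],(784,560),interpolation=2)
cv2.imwrite('pics/p2.png',a[:,:,::-1]); print(get_state()['contact_force'])
E
```

```text
time_s: 6.78
tcp_pos: [0.6377, -0.1131, 0.0274]
eef_rot: [180.0, -0.0, 37.8]
contact_force: [0.0, -0.3, -2.0]
gripper_width: 0.038
gripper_force: 40.0
ink_cent 0.75 [408. 210.] ztop 0.0739 top [ 631. -114.] [33. 32.] 71.4 all [ 639. -116.] [68. 60.] 35.2 [43. 45. 48.]
[ 0.18534176 -0.34065268 -2.16279335]
```

View pics/p2.png

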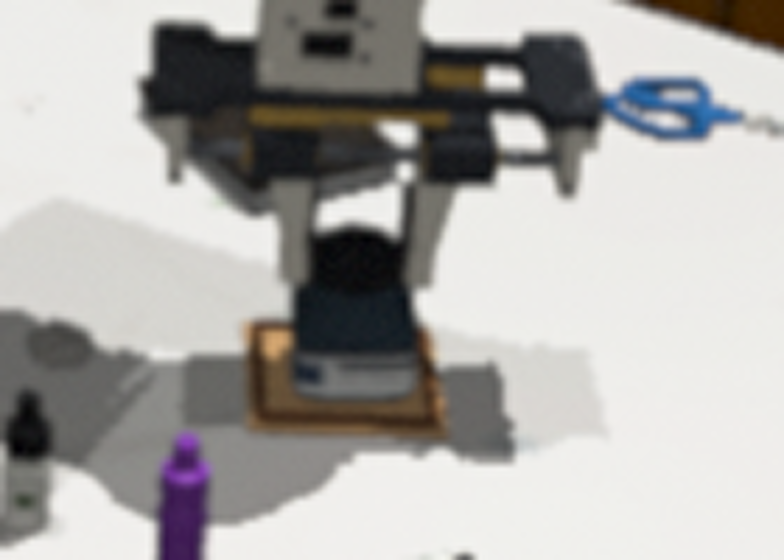

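The bottle sits upright over the holder, well inside the rim. I'll set it down, release, and move above the dropper.

```bash
python3 -m handwheel '[[0.6,0,0,-0.2,0],[0.6,0,0,-0.2,0],[0.2,0,0,-0.2,0],[0,0,0,-0.2,0],[0,0,0,-0.2,0],[0,0,0,5,0],[0,0,0,10,0],[0,-4,0.5,15,0]]'; python3 -m handwheel '[[0,-5,1,5,0],[0,-11,1.5,5,0],[0,-16,2.3,5,0],[0,-19,2.3,3,0],[0,-19,2.3,3,0]]';python3 - <<'E'
from h import *
st,im,de,C=snap('wrist','w3.png'); print(C[3]);report('wrist',['ink_center','dropper_center','square_holder_floor'],im,de,C)
st,im,de,C=snap('scene'); report('scene',['ink_center','dropper_center'],im,de,C)
st,im,de,C=snap('top'); report('top',['ink_center','square_holder_floor','dropper_center'],im,de,C,.1)
E
```

```text
time_s: 7.88
tcp_pos: [0.5997, -0.1083, 0.1768]
eef_rot: [180.0, 0.0, 37.8]
contact_force: [-0.7, 1.1, 0.5]
gripper_width: 0.0866
gripper_force: 0.0
time_s: 8.5
tcp_pos: [0.4061, -0.0852, 0.2055]
eef_rot: [-180.0, -0.0, 37.8]
contact_force: [0.7, -0.3, 0.5]
gripper_width: 0.0875
gripper_force: 0.0
[ 0.46686233 -0.03855833  0.3920287 ]
ink_cent 0.61 [485.  19.] ztop 0.0728 top [ 631. -121.] [19. 38.] 36.7 all [ 625. -120.] [40. 64.] 16.3 [20. 23. 25.]
dropper_ 0.88 [347. 130.] ztop 0.066 top [454. -75.] [10. 10.] 39.7 all [454. -74.] [21. 21.] 39.3 [39. 39. 39.]
dropper_ 0.73 [405. 157.] ztop 0.0657 top [ 473. -144.] [10. 11.] 40.7 all [ 473. -143.] [19. 21.] 37.5 [61. 36. 76.]
square_h 0.66 [451.  47.] ztop 0.0085 top [ 625. -121.] [64. 92.] 38.0 all [ 625. -121.] [64. 92.] 38.0 [115.  93.  67.]
ink_cent 0.89 [407. 208.] ztop 0.0722 top [ 636. -116.] [39. 36.] 35.3 all [ 637. -115.] [66. 57.] 34.7 [53. 57. 60.]
dropper_ 0.71 [376. 238.] ztop 0.058 top [ 470. -147.] [16. 17.] 86.9 all [ 467. -147.] [20. 22.] 25.9 [ 91.  64. 107.]
dropper_ 0.7 [345. 234.] ztop 0.0556 top [449. -78.] [13. 16.] 37.0 all [448. -79.] [15. 21.] 37.0 [90. 90. 87.]
ink_cent 0.98 [353. 145.] ztop 0.0747 top [ 638. -115.] [36. 37.] 89.1 all [ 642. -120.] [58. 71.] 35.8 [17. 19. 21.]
square_h 0.56 [342. 155.] ztop 0.0107 top [573. -71.] [108. 253.] 55.1 all [575. -72.] [108. 257.] 55.1 [94. 78. 58.]
dropper_ 0.75 [421. 243.] ztop 0.0097 top [ 374. -298.] [52. 52.] 9.6 all [ 373. -298.] [53. 52.] 0.5 [110.  89.  65.]
```

View pics/w3.png

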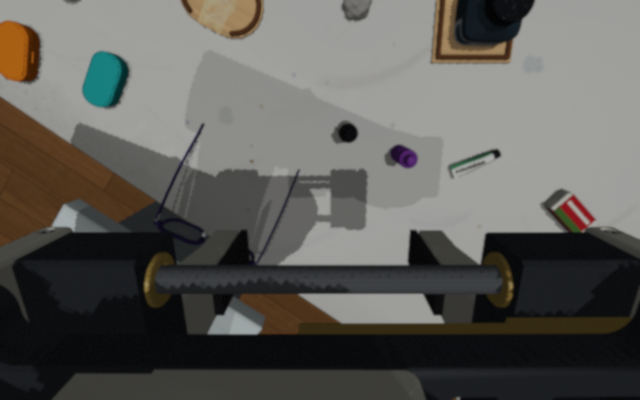

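The view shows the dropper at (347,131), the purple decoy at (405,157), the eraser at (571,212) and the ink in its holder at (485,20). Before going low I'll measure where the fingertips really end, since the ink was gripped higher than expected.

```bash
python3 - <<'E'
from h import *
st,im,de,C=snap('wrist')
H=np.array(imaging.get_calibration('wrist')['hand_eye'])
Ct=(C[0],C[1],H[:3,:3],H[:3,3])
for a,b in ((170,260),(400,490)):
    m=np.zeros(de.shape,bool); m[225:335,a:b]=1
    p=cloud(Ct,de,m); p=p[(p[:,2]>-.12)&(p[:,2]<.03)]
    print(len(p),p.min(0).round(4),p.max(0).round(4),np.percentile(p[:,2],[50,90,95,99]).round(4))
    q=p[p[:,2]>-.035]; print(q.min(0).round(3) if len(q) else 0,q.max(0).round(3) if len(q) else 0)
E
```

```text
6561 [-0.011  -0.0626 -0.1135] [ 0.039  -0.0182 -0.0274] [-0.0985 -0.0462 -0.0383 -0.0315]
[-0.009 -0.059 -0.035] [ 0.012 -0.043 -0.027]
6326 [-0.0103  0.0187 -0.12  ] [ 0.0397  0.0627 -0.0277] [-0.1    -0.0456 -0.0381 -0.0314]
[-0.009  0.044 -0.035] [ 0.012  0.06  -0.028]
```

The fingers actually end 27.5 mm behind the nominal TCP, so the real tip height is TCP z + 0.0275. I'll allow for that. For the dropper I'll also turn so the fingers stay clear of the decoy.

```bash
python3 -m handwheel '[[0.45,2,0,0,-10],[0.45,4.8,1,0,-20],[0.45,4.8,1,0,-30],[0.45,4.8,1,0,-40],[0.45,4.8,1,0,-50],[0.45,4.8,1,0,-60],[0.45,4.8,1,0,-70],[0.45,4.8,1,0,-80]]' 15; python3 -m handwheel '[[0.45,0,0,-2,-10],[0.45,0,0,-4,-18],[0.45,0,0,-7,-18],[0.45,0,0,-8,-18],[0.45,0,0,-8,-18]]'; python3 - <<'E'
from h import *
st,im,de,C=snap('wrist'); report('wrist',['dropper_center'],im,de,C)
print(get_state()['tcp_pos'],get_state()['eef_rot'])
E
```

```text
time_s: 10.1
tcp_pos: [0.4567, -0.0752, 0.2059]
eef_rot: [180.0, 0.0, -42.5]
contact_force: [-0.6, 0.1, 0.5]
gripper_width: 0.048
gripper_force: 0.0
time_s: 10.72
tcp_pos: [0.4566, -0.0753, 0.1258]
eef_rot: [179.9, 0.0, -60.2]
contact_force: [-0.8, -0.6, 0.8]
gripper_width: 0.048
gripper_force: 0.0
dropper_ 0.87 [354. 114.] ztop 0.0661 top [ 473. -144.] [10. 11.] 33.0 all [ 472. -145.] [21. 20.] 87.2 [ 82.  47. 102.]
dropper_ 0.63 [332. 191.] ztop 0.0658 top [454. -76.] [10. 11.] 28.3 all [455. -76.] [19. 19.] 26.3 [25. 25. 24.]
[ 0.45742544 -0.07511589  0.12684185] [-1.79941059e+02 -3.60847487e-02 -6.01829551e+01]
```

```bash
python3 -m handwheel '[[0.45,-0.2,0,-5,0],[0.45,-0.2,0,-10,0],[0.45,-0.2,0,-12.5,0],[0.45,-0.2,0,-13.7,0],[0.45,-0.2,0,-13.7,0],[0.85,-0.2,0,-13.7,0],[0.85,-0.2,0,-13.7,0],[0.85,-0.2,0,-13.7,0]]' 12;  python3 -m handwheel '[[0.85,0,0,0,0],[0.85,0,0,3,0],[0.85,0,0,8,0],[0.85,0,0,10,0],[0.85,0,0,10,0]]'; python3 - <<'E'
from h import *
st,im,de,C=snap('scene'); report('scene',['dropper_center'],im,de,C)
a=cv2.resize(im[150:270,290:430],(700,600),interpolation=2)
cv2.imwrite('pics/d1.png',a[:,:,::-1])
E
```

```text
time_s: 11.82
tcp_pos: [0.4552, -0.0751, -0.0104]
eef_rot: [-179.9, -0.0, -60.2]
contact_force: [-0.2, -0.1, 0.1]
gripper_width: 0.0234
gripper_force: 0.1
time_s: 12.45
tcp_pos: [0.4558, -0.0749, 0.0906]
eef_rot: [-179.8, -0.1, -60.2]
contact_force: [0.5, -0.0, -0.1]
gripper_width: 0.021
gripper_force: 12.0
dropper_ 0.55 [374. 242.] ztop 0.0562 top [ 468. -148.] [13. 18.] 38.6 all [ 466. -149.] [16. 21.] 38.6 [ 88.  60. 106.]
```

View pics/d1.png

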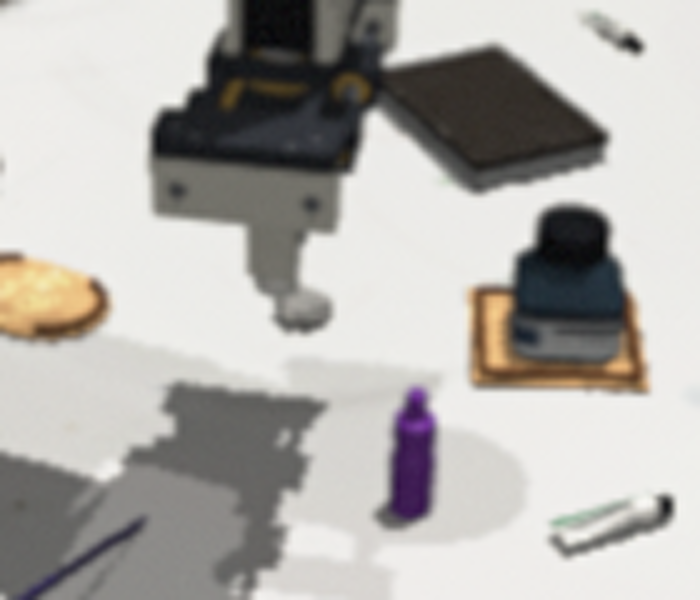

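```bash
python3 -m handwheel '[[0.85,-2,-5,0,0],[0.85,-4,-10.5,0,0],[0.85,-6,-16,0,0],[0.85,-8.3,-22.3,0,0],[0.85,-8.3,-22.3,0,0],[0.85,-8.3,-22.3,0,0]]'; python3 - <<'E'
from h import *
st,im,de,C=snap('wrist','w4.png'); report('wrist',['dropper_center','round_holder_floor'],im,de,C)
print(get_state()['tcp_pos'],get_state()['gripper_width'])
E
```

```text
time_s: 13.3
tcp_pos: [0.3706, -0.2983, 0.0877]
eef_rot: [179.9, 0.1, -60.3]
contact_force: [-0.9, -0.0, -0.3]
gripper_width: 0.0208
gripper_force: 12.0
dropper_ 0.93 [328. 251.] ztop 0.1643 top [ 379. -310.] [10. 37.] 30.4 all [ 372. -301.] [21. 59.] 13.5 [41. 42. 40.]
dropper_ 0.62 [130. 306.] ztop 0.0661 top [ 450. -218.] [163.  10.] 73.3 all [ 450. -216.] [166.  20.] 73.2 [72. 46. 88.]
round_ho 0.93 [328. 189.] ztop 0.0083 top [ 373. -297.] [56. 57.] 44.4 all [ 373. -297.] [56. 57.] 44.4 [83. 65. 45.]
[ 0.37196461 -0.2971675   0.08851761] 0.021056657956981778
```

View pics/w4.png

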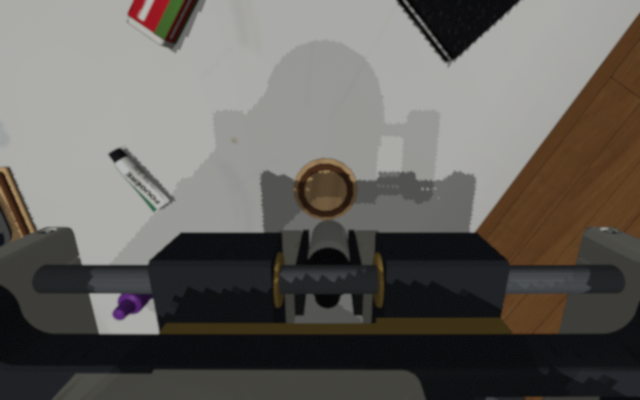

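The bottle is held at (328,260), with the round holder at (326,189) directly below the grip. Lowering it now.

```bash
python3 -m handwheel '[[0.85,0.1,0.1,-4,0],[0.85,0.1,0.1,-8,0],[0.85,0.1,0.1,-9,0],[0.85,0.1,0.1,-9.4,0],[0.85,0.1,0.1,-9.6,0],[0.85,0.1,0.1,-9.6,0]]'; python3 - <<'E'
from h import *
st,im,de,C=snap('scene'); 
a=cv2.resize(im[220:330,330:470],(700,550),interpolation=2)
cv2.imwrite('pics/d2.png',a[:,:,::-1]); print(get_state()['contact_force'])
E
```

```text
time_s: 14.2
tcp_pos: [0.3734, -0.2973, -0.0062]
eef_rot: [-179.9, -0.1, -60.2]
contact_force: [-0.3, -0.3, 0.2]
gripper_width: 0.0205
gripper_force: 12.0
[-0.47992402  0.40146338  0.49912115]
```

View pics/d2.png

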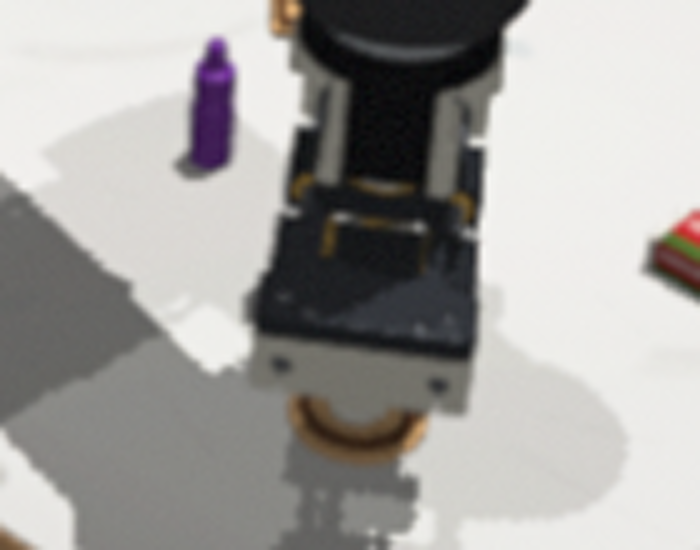

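```bash
python3 -m handwheel '[[0.85,0,0,-0.1,0],[0.85,0,0,-0.1,0],[0.6,0,0,-0.1,0],[0.4,0,0,-0.1,0],[0.4,0,0,-0.1,0],[0.4,0,0,5,0],[0.2,0,0,11,0],[0,0,0,17,0]]'; python3 -m handwheel '[[0,4,0,4,10],[0,8,-2,4,20],[0,11,-4,4,30],[0,11,-4,4,40],[0,11,-4,4,40]]' 25; python3 - <<'E'
from h import *
st,im,de,C=snap('wrist'); print(st['tcp_pos'],st['eef_rot']);report('wrist',['dropper_center','round_holder_floor','eraser_center'],im,de,C)
for o in finder.cut_out('wrist','eraser_center')[:1]:
    p=cloud(C,de,o['region']); p=p[p[:,2]>.014]; print(np.round(cv2.boxPoints(cv2.minAreaRect((p[:,:2]*1000).astype(np.float32)))))
st,im,de,C=snap('scene'); report('scene',['dropper_center','eraser_center'],im,de,C)
a=cv2.resize(im[220:330,330:510],(792,484),interpolation=2)
cv2.imwrite('pics/d3.png',a[:,:,::-1])
E
```

```text
time_s: 15.25
tcp_pos: [0.3722, -0.297, 0.1647]
eef_rot: [180.0, 0.0, -60.2]
contact_force: [2.2, -0.3, -0.5]
gripper_width: 0.0671
gripper_force: 0.0
time_s: 15.88
tcp_pos: [0.4825, -0.3372, 0.2021]
eef_rot: [-180.0, 0.1, -20.3]
contact_force: [0.5, -0.6, -1.5]
gripper_width: 0.0873
gripper_force: 0.0
[ 0.48251305 -0.33715146  0.20214012] [-1.79997187e+02  8.45188723e-02 -2.02838964e+01]
dropper_ 0.73 [188. 231.] ztop 0.057 top [ 498. -223.] [ 20. 180.] 17.9 all [ 497. -224.] [ 21. 180.] 17.8 [51. 31. 64.]
dropper_ 0.72 [330. 258.] ztop 0.0521 top [ 381. -300.] [16.  4.] 70.0 all [ 379. -297.] [21. 11.] 77.8 [51. 51. 47.]
round_ho 0.76 [331. 244.] ztop 0.0085 top [ 378. -299.] [57. 50.] 70.0 all [ 378. -299.] [57. 50.] 70.0 [75. 59. 41.]
eraser_c 0.86 [338. 103.] ztop 0.0205 top [ 549. -372.] [66. 31.] 85.5 all [ 549. -372.] [66. 31.] 85.5 [124.  85.  77.]
[[ 531. -403.]
 [ 561. -406.]
 [ 566. -340.]
 [ 536. -338.]]
dropper_ 0.62 [400. 288.] ztop 0.0647 top [ 370. -297.] [10. 12.] 85.6 all [ 368. -298.] [19. 20.] 16.7 [73. 73. 70.]
dropper_ 0.56 [374. 240.] ztop 0.0588 top [ 470. -145.] [12. 14.] 2.4 all [ 468. -147.] [19. 22.] 11.9 [ 94.  68. 108.]
eraser_c 0.65 [478. 274.] ztop 0.0203 top [ 545. -371.] [66. 34.] 83.6 all [ 545. -371.] [66. 34.] 83.9 [135.  99.  88.]
```

View pics/d3.png

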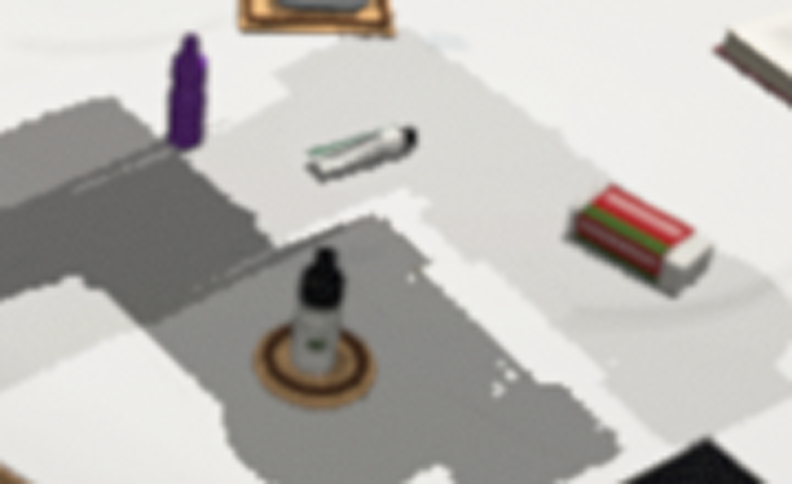

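The dropper stands upright inside the round holder at (318,345). The eraser has its white end towards -y, so next I grip it across its width.

```bash
python3 -m handwheel '[[0.3,3,-2,0,-10],[0.3,6.6,-3.5,0,-20],[0.3,6.6,-3.5,-3,-30],[0.3,6.6,-3.5,-6,-40],[0.3,6.6,-3.5,-8,-50],[0.3,6.6,-3.5,-8,-60],[0.3,6.6,-3.5,-8,-70],[0.3,6.6,-3.5,-8,-74]]' 20; python3 - <<'E'
from h import *
st,im,de,C=snap('wrist'); print(st['tcp_pos'],st['eef_rot'],st['gripper_width']);report('wrist',['eraser_center'],im,de,C)
E
```

```text
time_s: 17.27
tcp_pos: [0.5487, -0.3721, 0.1229]
eef_rot: [-180.0, -0.0, -94.5]
contact_force: [-0.1, 0.1, -0.0]
gripper_width: 0.0608
gripper_force: 0.0
[ 0.5486671  -0.37213341  0.12294017] [-1.79999771e+02 -1.66840130e-03 -9.44547141e+01] 0.06083798921981981
eraser_c 0.91 [332. 181.] ztop 0.0204 top [ 548. -372.] [66. 30.] 84.7 all [ 547. -372.] [65. 31.] 82.7 [73. 51. 45.]
```

```bash
python3 -m handwheel '[[0.3,0,0,-5,0],[0.3,0,0,-10,0],[0.3,0,0,-13,0],[0.3,0,0,-14.4,0],[0.3,0,0,-14.4,0],[0.8,0,0,-14.4,0],[0.8,0,0,-14.4,0],[0.8,0,0,-14.4,0]]' 20;  python3 -m handwheel '[[0.8,0,0,0,0],[0.8,0,0,0,0],[0.8,0,0,5,0],[0.8,0,0,11,0],[0.8,0,0,15,0],[0.8,0,0,15,0]]'
```

```text
time_s: 18.38
tcp_pos: [0.5492, -0.3724, -0.02]
eef_rot: [-179.9, -0.0, -94.2]
contact_force: [-0.7, 0.0, -0.2]
gripper_width: 0.0369
gripper_force: 0.0
time_s: 19.12
tcp_pos: [0.5508, -0.3732, 0.1332]
eef_rot: [-179.6, -0.1, -94.2]
contact_force: [0.1, 0.1, -1.3]
gripper_width: 0.0298
gripper_force: 20.0
```

```bash
python3 -m handwheel '[[0.8,0,6,0,2],[0.8,0,12,0,4],[0.8,0,18,0,6],[0.8,0,24,0,8],[0.8,0,30,0,10],[0.8,0,36,0,12],[0.8,0,42,0,14],[0.8,0,48,0,14]]';  python3 -m handwheel '[[0.8,0,6,0,0],[0.8,0,12,0,0],[0.8,0,18,0,0],[0.8,0,22.2,0,0],[0.8,0,22.2,0,0],[0.8,0,22.2,0,0]]'; python3 - <<'E'
from h import *
st,im,de,C=snap('wrist','w5.png'); print(st['tcp_pos'],st['eef_rot'],st['gripper_width']);report('wrist',['eraser_center','rect_holder_floor'],im,de,C)
st,im,de,C=snap('scene');report('scene',['eraser_center','rect_holder_floor'],im,de,C)
E
```

```text
time_s: 20.12
tcp_pos: [0.5477, 0.1096, 0.1279]
eef_rot: [179.9, -0.0, -80.2]
contact_force: [1.7, -0.5, -0.2]
gripper_width: 0.0297
gripper_force: 20.0
time_s: 20.88
tcp_pos: [0.5479, 0.3293, 0.1276]
eef_rot: [179.9, -0.1, -80.2]
contact_force: [0.4, 0.1, -1.1]
gripper_width: 0.0299
gripper_force: 20.0
[0.54792195 0.32927982 0.12761498] [ 1.79888541e+02 -6.75448940e-02 -8.01854007e+01] 0.02990104655718007
eraser_c 0.91 [332. 232.] ztop 0.1683 top [548. 330.] [31. 67.] 10.4 all [555. 332.] [45. 68.] 8.8 [76. 57. 52.]
rect_hol 0.58 [322. 164.] ztop 0.0077 top [553. 333.] [63. 96.] 12.0 all [553. 333.] [63. 96.] 12.1 [103.  83.  59.]
rect_hol 0.43 [440.   8.] ztop 0.0086 top [474. 161.] [56. 16.] 10.1 all [475. 161.] [56. 16.] 9.8 [131. 105.  77.]
eraser_c 0.61 [267. 131.] ztop 0.1682 top [546. 325.] [32. 63.] 10.5 all [596. 394.] [237.  66.] 53.2 [89. 75. 71.]
eraser_c 0.43 [295. 207.] ztop 0.0072 top [479. 118.] [68. 91.] 13.9 all [479. 118.] [68. 91.] 13.4 [196. 162. 115.]
rect_hol 0.9 [263. 177.] ztop 0.007 top [551. 335.] [ 66. 106.] 12.1 all [552. 332.] [66. 99.] 12.1 [105.  85.  63.]
```

View pics/w5.png

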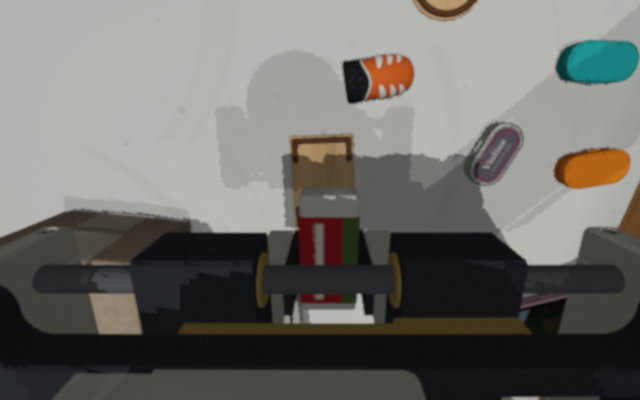

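The rectangular holder is below the grip at (322,165), and the box is close on the left. I'm checking clearance to the box before going down.

```bash
python3 - <<'E'
from h import *
for n in ('scene','top'):
    st,im,de,C=snap(n); p=cloud(C,de,de>0)
    s=p[(p[:,0]>.58)&(p[:,0]<.95)&(p[:,1]>.3)&(p[:,1]<.75)&(p[:,2]>.03)&(p[:,2]<.105)]
    print(n,len(s),s.min(0).round(3),s.max(0).round(3))
    for y in np.arange(.3,.5,.02):
        q=s[abs(s[:,1]-y)<.01]; print(round(y,2),len(q), q[:,0].min().round(3) if len(q) else '', q[:,2].max().round(3) if len(q) else '')
E
```

```text
scene 1378 [0.582 0.391 0.03 ] [0.812 0.671 0.105]
0.3 0  
0.32 0  
0.34 0  
0.36 0  
0.38 0  
0.4 623 0.675 0.105
0.42 159 0.674 0.105
0.44 111 0.674 0.105
0.46 108 0.582 0.105
0.48 96 0.62 0.105
top 559 [0.624 0.396 0.03 ] [0.81  0.61  0.105]
0.3 0  
0.32 0  
0.34 0  
0.36 0  
0.38 0  
0.4 311 0.712 0.105
0.42 66 0.708 0.105
0.44 57 0.708 0.105
0.46 45 0.736 0.105
0.48 21 0.769 0.105
```

```bash
python3 -m handwheel '[[0.8,0.5,0.3,-5,1.5],[0.8,0.5,0.3,-10,1.5],[0.8,0.5,0.3,-12,1.5],[0.8,0.5,0.3,-13,1.5],[0.8,0.5,0.3,-13,1.5]]'; python3 - <<'E'
from h import *
st,im,de,C=snap('wrist'); print(st['tcp_pos'],st['eef_rot'],st['gripper_width']);report('wrist',['eraser_center','rect_holder_floor'],im,de,C)
E
```

```text
time_s: 21.9
tcp_pos: [0.5538, 0.3328, -0.0011]
eef_rot: [180.0, -0.0, -78.7]
contact_force: [-0.0, 0.2, 0.6]
gripper_width: 0.0294
gripper_force: 20.0
[ 0.5537792   0.33275022 -0.00108165] [ 1.79990296e+02 -1.46921040e-02 -7.87034475e+01] 0.02937341593491851
eraser_c 0.84 [333. 232.] ztop 0.0396 top [554. 334.] [30. 66.] 11.1 all [554. 334.] [30. 66.] 11.3 [77. 57. 52.]
rect_hol 0.59 [330. 178.] ztop 0.0082 top [553. 332.] [63. 95.] 12.0 all [553. 332.] [63. 94.] 12.1 [101.  80.  57.]
```

```bash
python3 -m handwheel '[[0.8,0,0,-1,0],[0.8,0,0,-1.4,0],[0.8,0,0,-1.6,0],[0.8,0,0,-1.6,0],[0.5,0,0,-1.6,0],[0.35,0,0,-1.6,0],[0.35,0,0,-1.6,0],[0.35,0,0,3,0]]' 12; python3 -m handwheel '[[0.35,0,0,6,0],[0.35,-4,-1,12,-10],[0.35,-9,-3,14,-20],[0.35,-13,-5,14,-29],[0.35,-16,-6,14,-29],[0.35,-16,-6,14,-29],[0.35,-16,-6,14,-29]]'; python3 - <<'E'
from h import *
st,im,de,C=snap('wrist','w6.png'); print(st['tcp_pos'],st['eef_rot'],st['gripper_width']);report('wrist',['mint_center','eraser_center'],im,de,C)
st,im,de,C=snap('scene');report('scene',['eraser_center','rect_holder_floor'],im,de,C)
E
```

```text
time_s: 23.05
tcp_pos: [0.5514, 0.3308, 0.0256]
eef_rot: [179.6, -0.2, -78.7]
contact_force: [0.0, 0.9, 0.5]
gripper_width: 0.0562
gripper_force: 0.0
time_s: 23.92
tcp_pos: [0.394, 0.2733, 0.1693]
eef_rot: [-180.0, 0.1, -107.7]
contact_force: [-0.3, 1.3, -0.3]
gripper_width: 0.0566
gripper_force: 0.0
[0.39402466 0.27328718 0.16932581] [-1.79974082e+02  5.67373672e-02 -1.07665980e+02] 0.056602213202114594
mint_cen 0.93 [329. 172.] ztop 0.0183 top [396. 275.] [64. 34.] 73.2 all [396. 275.] [64. 35.] 73.0 [63. 58. 60.]
mint_cen 0.58 [368.  68.] ztop 0.0183 top [328. 179.] [63. 34.] 8.0 all [328. 179.] [63. 35.] 8.0 [ 55. 159. 158.]
mint_cen 0.57 [418. 143.] ztop 0.0183 top [294. 271.] [63. 36.] 18.8 all [294. 271.] [63. 36.] 18.8 [98. 53. 16.]
eraser_c 0.62 [266. 173.] ztop 0.0246 top [550. 331.] [34. 68.] 14.5 all [569. 338.] [77. 69.] 20.5 [143. 107.  97.]
rect_hol 0.49 [261. 180.] ztop 0.0076 top [540. 328.] [ 58. 103.] 26.2 all [540. 328.] [ 58. 103.] 26.2 [148. 118.  86.]
```

View pics/w6.png

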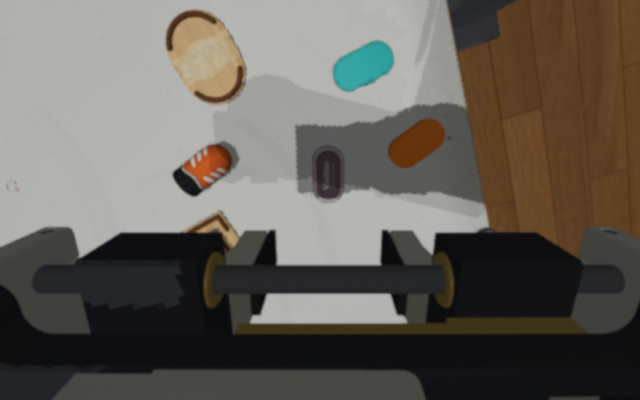

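The grey tin is at (328,173) between the fingers, with the orange and turquoise decoys off to the right. Grasping the tin.

```bash
python3 -m handwheel '[[0.35,0.2,0.2,-6,0.7],[0.35,0.2,0.2,-12,0.7],[0.35,0.2,0.2,-17,0.7],[0.35,0.2,0.2,-19.2,0.7],[0.35,0.2,0.2,-19.2,0.7],[0.75,0.2,0.2,-19.2,0.7],[0.75,0.2,0.2,-19.2,0.7],[0.75,0.2,0.2,-19.2,0.7]]' 15;  python3 -m handwheel '[[0.75,0,0,0,0],[0.75,0,0,5,0],[0.75,0,0,9,0],[0.75,3,-5,9,10],[0.75,6,-10,9,20],[0.75,8.3,-15.5,9,30],[0.75,8.3,-15.5,9,30],[0.75,8.3,-15.5,9,30]]'; python3 - <<'E'
from h import *
st,im,de,C=snap('wrist'); print(st['tcp_pos'],st['eef_rot'],st['gripper_width']);report('wrist',['mint_center','oval_holder_floor'],im,de,C)
E
```

```text
time_s: 25.22
tcp_pos: [0.3961, 0.2755, -0.0221]
eef_rot: [-180.0, 0.1, -107.0]
contact_force: [-0.7, -0.0, 3.4]
gripper_width: 0.0331
gripper_force: 15.7
time_s: 26.22
tcp_pos: [0.4788, 0.1187, 0.0671]
eef_rot: [-180.0, 0.0, -77.2]
contact_force: [0.4, 0.3, 0.1]
gripper_width: 0.0327
gripper_force: 15.0
[0.47882638 0.11868682 0.06707495] [-1.79994641e+02  6.29884671e-03 -7.71521304e+01] 0.032657351644684814
oval_hol 0.81 [326. 178.] ztop 0.0077 top [483. 110.] [71. 73.] 16.3 all [483. 110.] [71. 73.] 16.3 [92. 74. 53.]
```

```bash
python3 - <<'E'
from h import *
st,im,de,C=snap('wrist'); p=cloud(C,de,de>0); t=st['tcp_pos']
s=p[(np.abs(p[:,:2]-t[:2]).max(1)<.05)&(p[:,2]>.07)&(p[:,2]<.125)]
print(len(s)); 
print(np.histogram(s[:,2],bins=np.arange(.07,.126,.005)))
# oval edges: table-level points in holder frame
for n in('wrist','scene','top'):
    st,im,de,C=snap(n)
    for q in ('mint_center','oval_holder_floor'):
        for o in finder.cut_out(n,q)[:5]:
            if o['p']<.15: continue
            p=cloud(C,de,o['region']); print(n,q,round(o['p'],2),np.median(p,0).round(3),'all',*yrect(p[p[:,2]>.002]),'hi',*(yrect(p[p[:,2]>.08]) if (p[:,2]>.08).sum()>5 else ''),im[o['region']].mean(0).round())
E
```

```text
6602
(array([   0,    0,    0,    4,  100,   82,  510, 4910,  362,  377,  257]), array([0.07 , 0.075, 0.08 , 0.085, 0.09 , 0.095, 0.1  , 0.105, 0.11 ,
       0.115, 0.12 , 0.125]))
wrist mint_center 0.76 [0.481 0.109 0.106] all [483. 122.] [51. 63.] 29.8 hi [479. 120.] [34. 64.] 12.4 [53. 48. 50.]
scene mint_center 0.71 [0.322 0.171 0.016] all [325. 177.] [61. 38.] 9.7 hi [19. 77. 76.]
scene mint_center 0.65 [0.478 0.097 0.105] all [480. 104.] [32. 33.] 15.6 hi [480. 104.] [32. 33.] 15.6 [85. 82. 81.]
scene mint_center 0.47 [0.296 0.264 0.016] all [196. 125.] [416.  43.] 55.0 hi [141.  84.  40.]
scene oval_holder_floor 0.83 [0.477 0.118 0.004] all [478. 118.] [69. 92.] 7.1 hi [100.  80.  57.]
top mint_center 0.55 [0.327 0.179 0.018] all [327. 179.] [62. 37.] 14.4 hi [17. 45. 44.]
top mint_center 0.54 [0.292 0.27  0.018] all [292. 272.] [64. 39.] 18.4 hi [88. 51. 26.]
```

```bash
python3 - <<'E'
from h import *
im=cv2.imread('pics/w6.png'); C=cam('wrist',dict(tcp_pos=[.39402,.27329,.16933],eef_rot=[-179.974,.0567,-107.666]))
sub=np.zeros(im.shape[:2],np.uint8); hsv=cv2.cvtColor(im,cv2.COLOR_BGR2HSV)
m=(hsv[:,:,1]>50); M=np.zeros_like(sub); M[0:108,155:252]=m[0:108,155:252]
n,l,s,_=cv2.connectedComponentsWithStats(M); k=1+s[1:,4].argmax(); v,u=np.nonzero(l==k); print(s[k])
cs,_=cv2.findContours((l==k).astype(np.uint8),cv2.RETR_EXTERNAL,cv2.CHAIN_APPROX_NONE)
P=onplane(C,max(cs,key=len).reshape(-1,2),.005); print(yrect(P),cv2.fitEllipse((P[:,:2]*1000).astype(np.float32)))
Q=onplane(C,np.c_[u,v],.005)[:,:2]; w,V=np.linalg.eigh(np.cov(Q.T)); print(Q.mean(0),np.degrees(np.arctan2(*V[::-1,1]))%180-90)
E
```

```text
[ 166   10   80   94 5263]
(array([479., 122.]), array([68., 94.]), 10.0) ((479.1196594238281, 121.68604278564453), (69.99958038330078, 95.2503662109375), 10.316804885864258)
[0.47868578 0.12045713] 10.272782338215336
```

```bash
python3 -m handwheel '[[0.75,0,0.1,-4,-2],[0.75,0,0.1,-7,-2],[0.75,0,0.1,-8,-2],[0.75,0,0.1,-8.4,-2],[0.75,0,0.1,-8.6,-2],[0.75,0,0.1,-8.6,-2]]'; python3 -m handwheel '[[0.6,0,0,0,0],[0.35,0,0,0,0],[0.35,0,0,0,0],[0.35,0,0,5,0],[0.35,0,0,11,0],[0.1,-4,0,15,0],[0.1,-4,0,15,0],[0.1,-4,0,15,0]]'; python3 - <<'E'
from h import *
for n in('wrist','scene','top'):
    st,im,de,C=snap(n); print(n); report(n,['mint_center','oval_holder_floor','eraser_center','rect_holder_floor','dropper_center','ink_center'],im,de,C)
E
```

```text
time_s: 27.62
tcp_pos: [0.4794, 0.1213, -0.018]
eef_rot: [-179.9, 0.0, -79.0]
contact_force: [-0.1, 0.1, 0.0]
gripper_width: 0.0326
gripper_force: 15.0
time_s: 28.62
tcp_pos: [0.4386, 0.1209, 0.1309]
eef_rot: [-180.0, 0.0, -79.0]
contact_force: [-0.2, 0.3, -1.0]
gripper_width: 0.0775
gripper_force: 0.0
wrist
mint_cen 0.86 [400. 246.] ztop 0.0178 top [361. 154.] [ 56. 107.] 53.3 all [361. 154.] [ 56. 107.] 53.3 [25. 71. 70.]
mint_cen 0.72 [283. 171.] ztop 0.0223 top [480. 120.] [35. 63.] 11.0 all [482. 121.] [39. 63.] 11.6 [66. 59. 60.]
mint_cen 0.52 [414. 317.] ztop 0.0171 top [358. 200.] [ 31. 172.] 38.0 all [346. 192.] [ 34. 170.] 26.2 [94. 51. 16.]
oval_hol 0.62 [304. 170.] ztop 0.0082 top [480. 121.] [68. 94.] 10.7 all [480. 121.] [68. 94.] 10.7 [100.  81.  59.]
scene
mint_cen 0.73 [208. 211.] ztop 0.0185 top [297. 274.] [55. 39.] 18.2 all [297. 274.] [55. 39.] 18.5 [191. 105.  30.]
mint_cen 0.7 [297. 204.] ztop 0.0225 top [477. 118.] [41. 62.] 15.2 all [478. 132.] [43. 88.] 2.6 [97. 92. 91.]
mint_cen 0.55 [237. 221.] ztop 0.0184 top [326. 178.] [65. 37.] 11.0 all [326. 178.] [65
[... 611 characters left out ...]
]
ink_cent 0.56 [407. 206.] ztop 0.0719 top [ 636. -116.] [37. 36.] 13.0 all [684. -93.] [175.  58.] 27.6 [53. 56. 58.]
top
mint_cen 0.88 [213. 276.] ztop 0.0202 top [293. 270.] [63. 35.] 16.8 all [293. 269.] [63. 36.] 16.8 [113.  72.  37.]
mint_cen 0.82 [246. 265.] ztop 0.0211 top [327. 179.] [55. 30.] 9.2 all [327. 179.] [55. 30.] 9.2 [16. 48. 47.]
rect_hol 0.37 [179. 176.] ztop 0.0109 top [564. 377.] [14. 26.] 61.6 all [564. 377.] [14. 26.] 61.6 [73. 59. 46.]
dropper_ 0.48 [422. 244.] ztop 0.0699 top [ 372. -297.] [ 9. 10.] 85.0 all [ 372. -305.] [21. 39.] 0.6 [34. 32. 28.]
ink_cent 0.8 [351. 149.] ztop 0.0746 top [ 638. -115.] [36. 37.] 89.0 all [ 642. -120.] [58. 70.] 37.4 [15. 17. 18.]
```

Tin seated. I'll take one quick look from above at the eraser's final position.

```bash
python3 -m handwheel '[[0,2,5,4,0],[0,4,10,4,0],[0,5,15,4,0],[0,5,18,4,0],[0,5,18,4,0]]'; python3 - <<'E'
from h import *
st,im,de,C=snap('wrist'); report('wrist',['eraser_center','rect_holder_floor'],im,de,C)
E
```

```text
time_s: 30.3
tcp_pos: [0.4882, 0.3023, 0.1702]
eef_rot: [179.9, -0.0, -78.9]
contact_force: [-0.4, -0.5, -0.4]
gripper_width: 0.0876
gripper_force: 0.0
eraser_c 0.81 [268. 187.] ztop 0.0244 top [553. 334.] [31. 67.] 11.2 all [555. 338.] [36. 74.] 11.0 [120.  85.  74.]
eraser_c 0.54 [366.  32.] ztop 0.0081 top [475. 146.] [67. 44.] 11.3 all [475. 146.] [67. 44.] 11.3 [134. 112.  84.]
rect_hol 0.81 [282. 178.] ztop 0.0082 top [553. 334.] [63. 98.] 12.1 all [553. 334.] [63. 98.] 12.1 [117.  95.  69.]
```

All four are seated and centred, so I'm handing in.

```bash
python3 -c "
from plant import r
print(r.close_job())"
```

```text
the job is handed in; nothing more can be done
None
```

I put the ink bottle, dropper, eraser and mint tin, in that order, into their matching holders and handed the job in at about 30 s; the last camera readings showed each one centred and resting inside its rim, and no verdict came back.

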